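# Point out the wrong capacitor and its replacement, then log it

### The arm

A 7-joint arm with a two-finger parallel gripper is mounted at the origin on the work surface. World frame = base frame: x ahead of the robot, y to its left, z up, the work surface at z = 0. Lengths are in m, angles in degrees, forces in N, time in s.
With the tool pointing down it reaches from about 0.4 to 0.85 m from the base axis. Payload 10.4 kg.
Tool frame: the origin (TCP) lies between the finger pads; the fingertips stand 14 mm ahead of it and the grasp point (between the pads) lies 5 mm behind it; z points along the fingers, y is the line along which they close (so a half turn about z gives the same grasp; the last joint's range is limited). The gripper opens to 85 mm and grips with 20 to 120 N. Pads are 22 mm wide; open, the fingers measure 114 mm over their backs; the gripper's body (76 mm by 85 mm) begins 54 mm behind the grasp point. The pads swing forward as they close: fully open they stand 13 mm farther back than shut.
Start: joints at [65.856, 19.034, -3.707, 83.658, 1.238, 77.344, -5.071], TCP at [0.243, -0.576, 0.245] pointing down, gripper open.
Joint ranges: [-148.97, 148.97], [-28.65, 121.19], [-84.17, 76.75], [9.2, 138.47], [-72.65, 252.65], [3.7, 117.97], [-149.18, 149.18]. Speed limits (degrees/s): [127.2, 127.2, 159.86, 159.86, 180, 180, 180].

### API

Orientations are given as a 3x3 rotation matrix whose columns are the frame's x, y, z axes.
In Python, from plant import manip, cams, order gives the robot as it stands.
- The arm moves only by the tool play_rows, never from a script. Its argument "commands" is a list of rows, each an object of numbers: "rx", "ry", "rz": the turn, a rotation vector about the world's x, y, z in rad; "tx", "ty", "tz": the shift along the world's x, y, z in mm; "claw": the gripper command: -1 is fully open, 1 is shut, values between are in proportion. In form: [{"rx": .., "ry": .., "rz": .., "tx": .., "ty": .., "tz": .., "claw": ..}, ...]. A call has 1 to 20 rows; each row shifts and turns the commanded pose from where the row before left it; what a row does not reach is not made up. A row lasts 1/10 s, in which the tool goes at most 50 mm and 8.59 degrees, less where a joint would pass 70% of its speed; a pose out of reach is approached as far as the arm can. A call with a gripper value outside its range is refused whole. The fingers move at their own pace and stop on an object; "force" is the grip in N (left out, the last holds). Time passes only in rows, so rows that do not move let the fingers close. It gives the time, the measured TCP pose, the force, the opening and the grip force at its end, in the units of the state.
- manip.observe(): the state, without advancing time (a new reading comes with each control period).
- cams.capture(name): name is "scene" or "top"; returns the picture (384x512x3 uint8, red, green, blue); there is no depth.
- cams.camera_model(name): a dict with "camera_matrix" (3x3 intrinsics, pixels), "R" (3x3) and "t" (3): a world point X has camera coordinates R X + t. Camera axes: x right, y down, z forward; pixel columns grow to the right and rows downward; lengths in m; the calibration is good to about 2 mm. A picture is of the moment at which its call begins. camera_model takes no time and is no camera call.
- order.job_done(): hands the job in; it is judged then, once.
The state is a dict: "t": time; "qpos": joint angles; "dq": joint speeds; "joint_efforts": joint torques, N m; "tool_pos": TCP position; "tcp_rot": TCP orientation; "contact_force": force on the tool from outside, world axes, zero at the start; "wrist_torque": the same for the moment, N m; "grip_width": finger opening in m; "grasp_force": force on a finger pad.
Only numpy, scipy, OpenCV 4.12 (cv2) and the standard library are available. Lean on these libraries where they do the work, as an engineer would, in place of code of your own. Each camera call takes 0.05 s, during which the arm holds its last target. There are 200 camera calls.

### The job

The circuit board has one wrong capacitor fitted, the orange one: point down at it for two seconds with the fingertips a couple of centimetres above the middle of its top, then point in the same way at the blue spare in the white tray that should replace it, and then press the green button fully down to log the rework, let it come up and move clear. Do not touch the board, the tray or any capacitor, do not lower the fingers over any other capacitor, and leave the screwdriver and the jar where they are.

Things in the scene. Friction and masses are not known exactly. Their poses are not given: they have to be found in the camera images.
- board: Green circuit board on an aluminium holding frame, fixed to the bench, 150 x 200 mm (its x, y), green face 14 mm above the bench, low parts (black heat sink, yellow transformer) up to 30 mm above the bench. Origin: centre of the underside. The three fitted capacitors stand along its y axis at y = -60, 0 and +60 mm; they stand from 14 to 59 mm above the bench.
- fitted_orange: 30 mm diameter, 45 mm tall capacitor with a flat top: orange sleeve, small silver disc in the middle of the top. The wrong part. Soldered upright on the board (fixed), in one of three places in a row 60 mm apart. Origin: centre of its underside, so its top is 45 mm above the origin; z up.
- fitted_blue_a: 30 mm diameter, 45 mm tall capacitor with a flat top: blue sleeve, small silver disc in the middle of the top. Soldered upright on the board (fixed), in one of three places in a row 60 mm apart. Origin: centre of its underside, so its top is 45 mm above the origin; z up.
- fitted_blue_b: 30 mm diameter, 45 mm tall capacitor with a flat top: blue sleeve, small silver disc in the middle of the top. Soldered upright on the board (fixed), in one of three places in a row 60 mm apart. Origin: centre of its underside, so its top is 45 mm above the origin; z up.
- tray: White plastic parts tray, fixed, 75 x 195 mm (its x, y), 16 mm high, 3 mm floor and walls, three compartments side by side along its y axis, centres at y = -64, 0, +64 mm, one spare in each. Origin: centre of the underside.
- spare_blue: 30 mm diameter, 45 mm tall capacitor with a flat top: blue sleeve, small silver disc in the middle of the top. The right replacement. A loose spare (about 45 g) standing upright in one of the tray's three compartments; tips easily. Origin: centre of its underside, so its top is 45 mm above the origin; z up.
- spare_orange: 30 mm diameter, 45 mm tall capacitor with a flat top: orange sleeve, small silver disc in the middle of the top. A loose spare (about 45 g) standing upright in one of the tray's three compartments; tips easily. Origin: centre of its underside, so its top is 45 mm above the origin; z up.
- spare_black: 30 mm diameter, 45 mm tall capacitor with a flat top: black sleeve, small silver disc in the middle of the top. A loose spare (about 45 g) standing upright in one of the tray's three compartments; tips easily. Origin: centre of its underside, so its top is 45 mm above the origin; z up.
- log_button (a joint): Travel of the green push button, m: 0 is up, about 0.006 is fully down. Sprung: needs about 5 N, comes up by itself. Its green cap is 36 mm in diameter and sits in the middle of a grey box, 100 x 130 x 40 mm high, fixed to the bench.
- log_button_top (a point): Centre of the top face of the green button, moving with it: 62 mm above the bench when up. It is pressed straight down; fully down it still stands 4 mm proud of its black 52 mm wide collar.
- screwdriver: Loose screwdriver with a red handle, 180 mm long, lying on the bench beyond the work. Origin: middle of its length, at bench level. Bystander.
- flux_jar: Loose round jar with a white cap, 48 mm diameter, 55 mm tall, standing on the bench beyond the work. Origin: centre of the underside. Bystander.
Things that resemble listed ones, but are neither listed nor needed, are in the scene too. Several things have the shape of the spare_black; the one meant has the colours described above. Of the things that look like the part that bears log_button, the smaller one is meant.

How it is judged:
By the outcome, as a careful person would: the job done as asked, in the order asked, and still so for the second after the job is handed in, with the robot touching nothing.
It also fails if it takes over 58 s, if anything falls off the work surface, if the arm or the gripper's body presses on something with over 40 N, if the wrist force passes 120 N, or if a joint passes its speed limit or range.

## Working session

There is one attempt and no reset: what is moved stays moved. The work goes in short steps, Python scripts to look and compute and a tool call to move; the robot and the scene stay as the last step left them, time stands still between calls to the robot, and variables do not carry over. Pictures are saved under pics/ and viewed, at most 10 in all, crops included, and the job is handed in when it is done.

Besides the shell and the picture viewer there is one more tool, called after "Emit:" by a JSON object that holds its "fn" and its "kwargs". play_rows: Moves the arm, as the interface text tells. Its arguments: {"type":"object","properties":{"commands":{"type":"array","items":{"type":"object","properties":{"rx":{"type":"number"},"ry":{"type":"number"},"rz":{"type":"number"},"tx":{"type":"number"},"ty":{"type":"number"},"tz":{"type":"number"},"claw":{"type":"number"}}}},"force":{"type":"number"}},"required":["commands"]}

```bash
mkdir -p pics; python3 - <<'E'
from plant import manip, cams
import cv2, numpy as np
s=manip.observe(); print(s['t'],s['tool_pos'],np.round(s['tcp_rot'],3),s['grip_width'])
for n in("scene","top"):
    im=cams.capture(n); cv2.imwrite(f"pics/{n}0.png",im[:,:,::-1]); m=cams.camera_model(n); print(n,np.round(m['camera_matrix'],1),np.round(m['R'],3),np.round(m['t'],3))
E
```

```text
0.0 [ 0.24254484 -0.57563247  0.24452417] [[ 0.922  0.388 -0.001]
 [ 0.388 -0.922  0.001]
 [-0.    -0.001 -1.   ]] 0.085367271540971
scene [[382.2   0.  257.7]
 [  0.  382.2 191.3]
 [  0.    0.    1. ]] [[-0.269  0.963  0.018]
 [ 0.539  0.166 -0.826]
 [-0.798 -0.213 -0.563]] [ 0.246 -0.233  1.594]
top [[415.2   0.  258.4]
 [  0.  415.2 197.8]
 [  0.    0.    1. ]] [[-0.013 -1.     0.025]
 [-0.991  0.01  -0.131]
 [ 0.13  -0.027 -0.991]] [-0.093  0.594  1.33 ]
```

View pics/scene0.png

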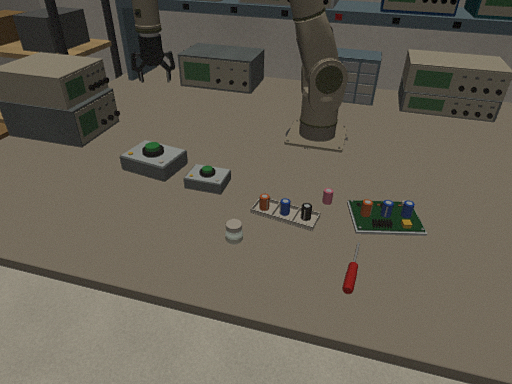

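View pics/top0.png

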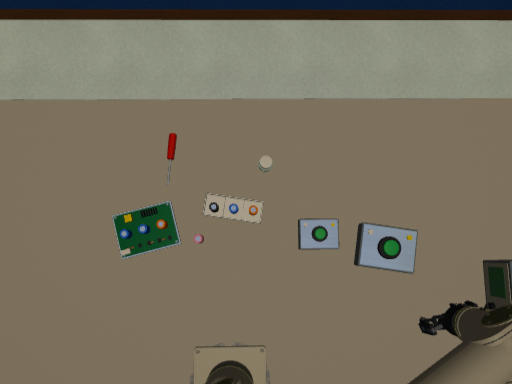

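The scene view shows the board at (385,215) with its orange capacitor at (367,208), the tray with orange, blue and black at (264,202), (285,206) and (306,211), the small button at (207,172) and a bigger one at (152,149).

In the top view:
- **Orange to point at:** the candidates are the fitted one (161,224) and the spare (253,211). I choose the fitted one.
- **Blue to point at:** the candidates are fitted (125,234) and (144,229), and the spare (234,209). I choose the spare.
- **Button:** the candidates are the small box (320,234) and the large box (390,248). I choose the small one.
- **Stray part:** there is also a pink one at (199,239).

```bash
cat > h.py <<'E'
import cv2, numpy as np
from plant import manip, cams
def ray(n,uv,z):
    m=cams.camera_model(n); K,R,t=[np.array(m[k]) for k in("camera_matrix","R","t")]
    d=R.T@np.linalg.solve(K,[*uv,1]); c=-R.T@t
    return c+d*(z-c[2])/d[2]
def proj(n,X):
    m=cams.camera_model(n); p=np.array(m["camera_matrix"])@(np.array(m["R"])@X+m["t"]); return p[:2]/p[2]
E
python3 - <<'E'
from h import *
im=cv2.imread("pics/top0.png"); sc=cv2.imread("pics/scene0.png")
hsv=cv2.cvtColor(im,cv2.COLOR_BGR2HSV)
# silver discs: bright low-ish saturation spot near seeds
g=im.min(axis=2).astype(float)
for name,(u,v),z in[("fit_or",(161,224),.059),("fit_b1",(144,229),.059),("fit_b2",(125,234),.059),("sp_blk",(214,207),.048),("sp_blu",(234,209),.048),("sp_or",(253,211),.048)]:
    w=g[v-6:v+7,u-6:u+7]; print(name,end=' ')
    lo,hi={'r':((3,90,60),(16,255,255)),'l':((100,60,40),(130,255,255))}.get('r' if name.endswith('or') else ('l' if '_b1' in name or '_b2' in name or 'blu' in name else 'k'),((0,0,0),(179,255,60)))
    mk=cv2.inRange(hsv,lo,hi); s=np.zeros_like(mk); s[v-10:v+11,u-10:u+11]=mk[v-10:v+11,u-10:u+11]
    ys,xs=np.nonzero(s); h=cv2.convexHull(np.c_[xs,ys].astype(np.float32)); (c,r)=cv2.minEnclosingCircle(h)
    print('box',xs.min(),xs.max(),ys.min(),ys.max(),'circ',np.round(c,1),round(r,1),'xy',np.round(ray("top",c,z)[:2],4))
mk=cv2.inRange(hsv,(50,120,60),(75,255,255)); 
n,l,st,ce=cv2.connectedComponentsWithStats(mk)
for i in range(1,n):
    if st[i,4]>40: print('green',ce[i],st[i],ray("top",ce[i],.062)[:2])
a=cv2.resize(im[185:265,105:265],None,fx=5,fy=5,interpolation=cv2.INTER_CUBIC)
b=cv2.resize(sc[150:240,170:330],None,fx=2.5,fy=2.5); c=cv2.resize(sc[150:240,280:440],None,fx=2.5,fy=2.5)
cv2.imwrite("pics/crop.png",np.clip(1.6*np.vstack([cv2.resize(a,(800,375)),np.hstack([b,c])]),0,255).astype(np.uint8)[:600])
E
```

```text
fit_or box 157 166 220 228 circ [161.8 223.7] 5.3 xy [0.51   0.2114]
fit_b1 box 138 149 224 233 circ [143.5 228.5] 5.7 xy [0.4954 0.2694]
fit_b2 box 120 131 229 238 circ [125.3 233.5] 5.9 xy [0.4801 0.3267]
sp_blk box 209 218 203 211 circ [213.7 207. ] 4.8 xy [0.5636 0.0464]
sp_blu box 229 237 204 213 circ [233.1 208.2] 4.8 xy [ 0.5587 -0.017 ]
sp_or box 249 257 205 214 circ [252.8 209.7] 5.0 xy [ 0.5533 -0.081 ]
green [146.94788473 230.02697731] [ 114  203   64   54 1631] [0.49019411 0.25762017]
green [319.92708333 233.05208333] [315 228  11  11  96] [ 0.47389429 -0.2963611 ]
green [390.93298969 247.37113402] [384 240  15  16 194] [ 0.42513247 -0.52451426]
```

View pics/crop.png

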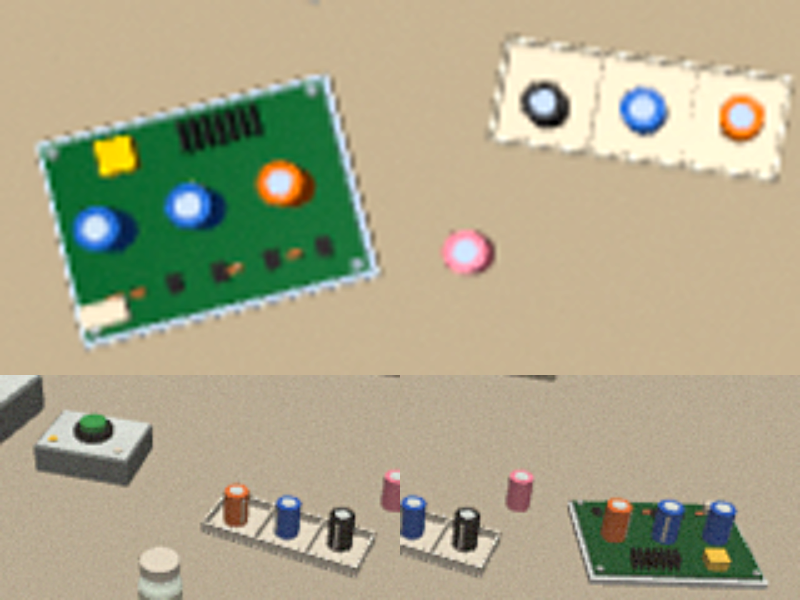

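The crop confirms the choices. The fitted orange is the board's right-hand capacitor at (0.510, 0.211), and the blue spare is in the tray's middle compartment at (0.559, -0.017). The small button is at (0.474, -0.296). Next I move over high up, with the fingers closing.

Emit:
{"fn": "play_rows", "kwargs": {"commands": [{"tx": 17, "ty": 23, "rz": 0.05, "claw": 1}, {"tx": 17, "ty": 23, "rz": 0.05, "claw": 1}, {"tx": 17, "ty": 23, "rz": 0.05, "claw": 1}, {"tx": 17, "ty": 23, "rz": 0.05, "claw": 1}, {"tx": 17, "ty": 23, "rz": 0.05, "claw": 1}, {"tx": 17, "ty": 23, "rz": 0.05, "claw": 1}, {"tx": 17, "ty": 23, "rz": 0.05, "claw": 1}, {"tx": 17, "ty": 23, "rz": 0.05, "claw": 1}, {"tx": 17, "ty": 23, "rz": 0.05, "claw": 1}, {"tx": 17, "ty": 23, "rz": 0.05, "claw": 1}, {"tx": 17, "ty": 23, "rz": 0.05, "claw": 1}, {"tx": 17, "ty": 23, "rz": 0.05, "claw": 1}, {"tx": 17, "ty": 23, "rz": 0.05, "claw": 1}, {"tx": 17, "ty": 23, "rz": 0.05, "claw": 1}, {"tx": 17, "ty": 23, "rz": 0.05, "claw": 1}, {"tx": 12, "ty": 23, "rz": 0.05, "claw": 1}]}}

```text
$.commands[0]: bad value
```

Emit:
{"fn": "play_rows", "kwargs": {"commands": [{"ty": 26, "rz": 0.048, "claw": 1}, {"ty": 26, "rz": 0.048, "claw": 1}, {"ty": 26, "rz": 0.048, "claw": 1}, {"ty": 26, "rz": 0.048, "claw": 1}, {"ty": 26, "rz": 0.048, "claw": 1}, {"ty": 26, "rz": 0.048, "claw": 1}, {"ty": 26, "rz": 0.048, "claw": 1}, {"ty": 26, "rz": 0.048, "claw": 1}, {"ty": 26, "rz": 0.048, "claw": 1}, {"ty": 26, "rz": 0.048, "claw": 1}, {"ty": 26, "rz": 0.048, "claw": 1}, {"ty": 26, "rz": 0.048, "claw": 1}, {"ty": 26, "rz": 0.048, "claw": 1}, {"ty": 26, "rz": 0.048, "claw": 1}, {"ty": 26, "rz": 0.048, "claw": 1}, {"ty": 29, "rz": 0.048, "claw": 1}, {"claw": 1}, {"claw": 1}]}}

```text
$.commands[0]: bad value
```

Emit:
{"fn": "play_rows", "kwargs": {"commands": [{"rx": 0, "ry": 0, "rz": 0.05, "tx": 17, "ty": 23, "tz": 0, "claw": 1}]}}

```text
t: 0.2
tool_pos: [0.2565, -0.5549, 0.2444]
tcp_rot: [[0.903, 0.429, -0.002], [0.429, -0.903, -0.0], [-0.002, -0.001, -1.0]]
contact_force: [0.6, 0.8, 0.2]
grip_width: 0.0734
grasp_force: 0.0
```

Emit:
{"fn": "play_rows", "kwargs": {"commands": [{"rx": 0, "ry": 0, "rz": 0.05, "tx": 17, "ty": 23, "tz": 0, "claw": 1}, {"rx": 0, "ry": 0, "rz": 0.05, "tx": 17, "ty": 23, "tz": 0, "claw": 1}, {"rx": 0, "ry": 0, "rz": 0.05, "tx": 17, "ty": 23, "tz": 0, "claw": 1}, {"rx": 0, "ry": 0, "rz": 0.05, "tx": 17, "ty": 23, "tz": 0, "claw": 1}, {"rx": 0, "ry": 0, "rz": 0.05, "tx": 17, "ty": 23, "tz": 0, "claw": 1}, {"rx": 0, "ry": 0, "rz": 0.05, "tx": 17, "ty": 23, "tz": 0, "claw": 1}, {"rx": 0, "ry": 0, "rz": 0.05, "tx": 17, "ty": 23, "tz": 0, "claw": 1}, {"rx": 0, "ry": 0, "rz": 0.05, "tx": 17, "ty": 23, "tz": 0, "claw": 1}, {"rx": 0, "ry": 0, "rz": 0.05, "tx": 17, "ty": 23, "tz": 0, "claw": 1}, {"rx": 0, "ry": 0, "rz": 0.05, "tx": 17, "ty": 23, "tz": 0, "claw": 1}, {"rx": 0, "ry": 0, "rz": 0.05, "tx": 17, "ty": 23, "tz": 0, "claw": 1}, {"rx": 0, "ry": 0, "rz": 0.05, "tx": 17, "ty": 23, "tz": 0, "claw": 1}, {"rx": 0, "ry": 0, "rz": 0.05, "tx": 17, "ty": 23, "tz": 0, "claw": 1}, {"rx": 0, "ry": 0, "rz": 0.05, "tx": 17, "ty": 23, "tz": 0, "claw": 1}, {"rx": 0, "ry": 0, "rz": 0.05, "tx": 12, "ty": 23, "tz": 0, "claw": 1}]}}

```text
t: 1.7
tool_pos: [0.511, -0.2056, 0.2453]
tcp_rot: [[0.359, 0.933, 0.0], [0.933, -0.359, 0.0], [0.0, 0.0, -1.0]]
contact_force: [-0.0, -0.1, 0.4]
grip_width: 0.0001
grasp_force: 0.0
```

Emit:
{"fn": "play_rows", "kwargs": {"commands": [{"rx": 0, "ry": 0, "rz": 0.048, "tx": 0, "ty": 26, "tz": 0, "claw": 1}, {"rx": 0, "ry": 0, "rz": 0.048, "tx": 0, "ty": 26, "tz": 0, "claw": 1}, {"rx": 0, "ry": 0, "rz": 0.048, "tx": 0, "ty": 26, "tz": 0, "claw": 1}, {"rx": 0, "ry": 0, "rz": 0.048, "tx": 0, "ty": 26, "tz": 0, "claw": 1}, {"rx": 0, "ry": 0, "rz": 0.048, "tx": 0, "ty": 26, "tz": 0, "claw": 1}, {"rx": 0, "ry": 0, "rz": 0.048, "tx": 0, "ty": 26, "tz": 0, "claw": 1}, {"rx": 0, "ry": 0, "rz": 0.048, "tx": 0, "ty": 26, "tz": 0, "claw": 1}, {"rx": 0, "ry": 0, "rz": 0.048, "tx": 0, "ty": 26, "tz": 0, "claw": 1}, {"rx": 0, "ry": 0, "rz": 0.048, "tx": 0, "ty": 26, "tz": 0, "claw": 1}, {"rx": 0, "ry": 0, "rz": 0.048, "tx": 0, "ty": 26, "tz": 0, "claw": 1}, {"rx": 0, "ry": 0, "rz": 0.048, "tx": 0, "ty": 26, "tz": 0, "claw": 1}, {"rx": 0, "ry": 0, "rz": 0.048, "tx": 0, "ty": 26, "tz": 0, "claw": 1}, {"rx": 0, "ry": 0, "rz": 0.048, "tx": 0, "ty": 26, "tz": 0, "claw": 1}, {"rx": 0, "ry": 0, "rz": 0.048, "tx": 0, "ty": 26, "tz": 0, "claw": 1}, {"rx": 0, "ry": 0, "rz": 0.048, "tx": 0, "ty": 26, "tz": 0, "claw": 1}, {"rx": 0, "ry": 0, "rz": 0.048, "tx": 0, "ty": 29, "tz": 0, "claw": 1}, {"rx": 0, "ry": 0, "rz": 0, "tx": 0, "ty": 0, "tz": 0, "claw": 1}, {"rx": 0, "ry": 0, "rz": 0, "tx": 0, "ty": 0, "tz": 0, "claw": 1}]}}

```text
t: 3.5
tool_pos: [0.5093, 0.2124, 0.2451]
tcp_rot: [[-0.388, 0.922, -0.001], [0.922, 0.388, 0.0], [0.001, -0.0, -1.0]]
contact_force: [0.4, -0.3, 0.4]
grip_width: 0.0001
grasp_force: 0.0
```

Emit:
{"fn": "play_rows", "kwargs": {"commands": [{"rx": 0, "ry": 0, "rz": 0, "tx": 0, "ty": -1, "tz": -10, "claw": 1}, {"rx": 0, "ry": 0, "rz": 0, "tx": 0, "ty": 0, "tz": -20, "claw": 1}, {"rx": 0, "ry": 0, "rz": 0, "tx": 0, "ty": 0, "tz": -20, "claw": 1}, {"rx": 0, "ry": 0, "rz": 0, "tx": 0, "ty": 0, "tz": -20, "claw": 1}, {"rx": 0, "ry": 0, "rz": 0, "tx": 0, "ty": 0, "tz": -20, "claw": 1}, {"rx": 0, "ry": 0, "rz": 0, "tx": 0, "ty": 0, "tz": -20, "claw": 1}, {"rx": 0, "ry": 0, "rz": 0, "tx": 0, "ty": 0, "tz": -20, "claw": 1}, {"rx": 0, "ry": 0, "rz": 0, "tx": 0, "ty": 0, "tz": -15, "claw": 1}, {"rx": 0, "ry": 0, "rz": 0, "tx": 0, "ty": 0, "tz": -6, "claw": 1}, {"rx": 0, "ry": 0, "rz": 0, "tx": 0, "ty": 0, "tz": 0, "claw": 1}, {"rx": 0, "ry": 0, "rz": 0, "tx": 0, "ty": 0, "tz": 0, "claw": 1}, {"rx": 0, "ry": 0, "rz": 0, "tx": 0, "ty": 0, "tz": 0, "claw": 1}]}}

```text
t: 4.7
tool_pos: [0.5102, 0.2103, 0.0953]
tcp_rot: [[-0.386, 0.923, 0.001], [0.923, 0.386, 0.0], [-0.0, 0.002, -1.0]]
contact_force: [-0.4, 0.1, 1.0]
grip_width: 0.0001
grasp_force: 0.0
```

```bash
python3 - <<'E'
from h import *
im=cams.capture("scene")[:,:,::-1]; s=manip.observe(); p=s['tool_pos']; print(s['t'],p)
tip=p+np.array(s['tcp_rot'])[:,2]*.014
print("tip px",proj("scene",tip),"cap top px",proj("scene",np.array([.51,.2114,.059])))
cv2.imwrite("pics/pt1.png",np.clip(1.5*cv2.resize(im[140:250,310:460].astype(float),None,fx=5,fy=5),0,255).astype(np.uint8))
E
```

```text
4.75 [0.51022634 0.21022015 0.09520257]
tip px [366.53430841 194.67863649] cap top px [365.5910519  200.98541108]
```

View pics/pt1.png

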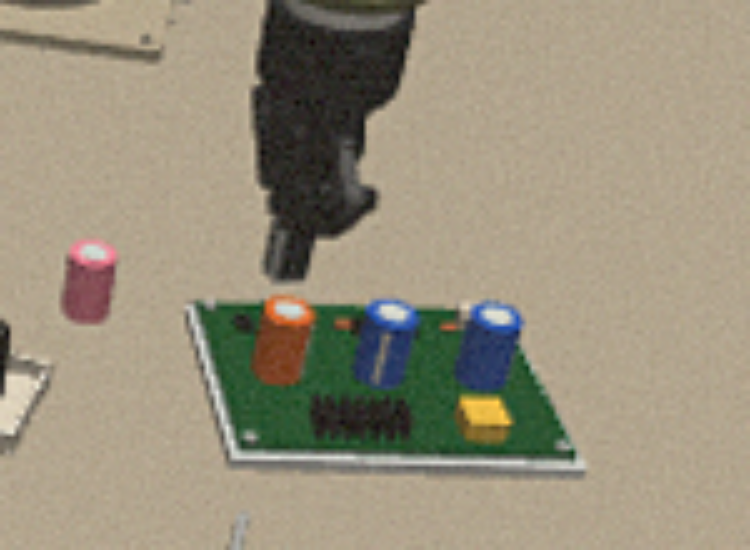

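The fingertips are at crop (286,278), just above the orange capacitor, whose disc is at (290,308). The offset could be a few millimetres, so I will refine it using both views.

```bash
python3 - <<'E'
from h import *
t0=cv2.imread("pics/top0.png"); s0=cv2.imread("pics/scene0.png")
def disc(im,c,r=5,k=1.0):
    x,y=c; w=im[y-r:y+r+1,x-r:x+r+1].astype(float); g=w.min(axis=2); 
    th=(g.max()+np.median(g))/2; m=np.clip(g-th,0,None); yy,xx=np.mgrid[-r:r+1,-r:r+1]
    return np.array([x+(m*xx).sum()/m.sum(), y+(m*yy).sum()/m.sum()]),g.max()
for n,z,ct,cs in[("fo",.059,(161,224),(368,202)),("b1",.059,(143,228),(388,203)),("b2",.059,(125,233),(408,203)),("sb",.048,(233,208),(285,200)),("so",.048,(252,210),(264,196))]:
    a,g1=disc(t0,ct,4); b,g2=disc(s0,cs,3)
    A=ray("top",a,z); B=ray("scene",b,z)
    print(n,a.round(1),b.round(1),g1,g2,"top",A[:2].round(4),"scene",B[:2].round(4))
g=cv2.imread("pics/scene0.png"); hsv=cv2.cvtColor(g,cv2.COLOR_BGR2HSV)
m=cv2.inRange(hsv,(45,100,60),(80,255,255)); n,l,st,ce=cv2.connectedComponentsWithStats(m)
for i in range(1,n):
    if st[i,4]>20: print(ce[i],st[i],ray("scene",ce[i],.060)[:2])
# crop of the present top view
im=cams.capture("top")[:,:,::-1]
cv2.imwrite("pics/pt1top.png",np.clip(2*cv2.resize(im[180:280,100:220].astype(float),None,fx=5,fy=5),0,255).astype(np.uint8))
E
```

```text
fo [160.4 223.5] [367.4 201.5] 136.0 137.0 top [0.5107 0.2161] scene [0.5111 0.2165]
b1 [142.1 228.3] [388. 202.] 133.0 137.0 top [0.496 0.274] scene [0.4959 0.2743]
b2 [123.6 233.2] [409.1 202.8] 134.0 140.0 top [0.4812 0.3323] scene [0.4821 0.3332]
sb [232.6 207.6] [285.1 200.5] 137.0 137.0 top [ 0.5609 -0.0153] scene [ 0.561  -0.0157]
so [251.2 209.5] [264.1 195.6] 137.0 134.0 top [ 0.554  -0.0759] scene [ 0.555  -0.0811]
[151.79487179 145.25641026] [145 142  14   8  78] [ 0.38505308 -0.54231302]
[206.72340426 168.25531915] [202 166  10   7  47] [ 0.47600645 -0.2953172 ]
```

View pics/pt1top.png

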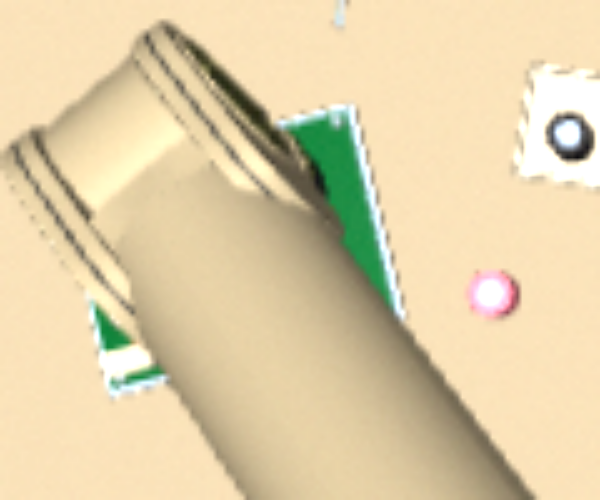

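From the top the arm hides the tip and the fitted orange. The two views agree on the silver disc centre at (0.511, 0.216), because the sleeve side had biased the first mask. I shift 6 mm and hold for over two seconds.

Emit:
{"fn": "play_rows", "kwargs": {"commands": [{"rx": 0, "ry": 0, "rz": 0, "tx": 1, "ty": 3, "tz": -1, "claw": 1}, {"rx": 0, "ry": 0, "rz": 0, "tx": 0, "ty": 3, "tz": -1, "claw": 1}, {"rx": 0, "ry": 0, "rz": 0, "tx": 0, "ty": 0, "tz": 0, "claw": 1}, {"rx": 0, "ry": 0, "rz": 0, "tx": 0, "ty": 0, "tz": 0, "claw": 1}, {"rx": 0, "ry": 0, "rz": 0, "tx": 0, "ty": 0, "tz": 0, "claw": 1}, {"rx": 0, "ry": 0, "rz": 0, "tx": 0, "ty": 0, "tz": 0, "claw": 1}]}}

```text
t: 5.4
tool_pos: [0.5107, 0.2159, 0.0923]
tcp_rot: [[-0.386, 0.923, 0.0], [0.923, 0.386, -0.0], [-0.0, 0.0, -1.0]]
contact_force: [-0.4, -0.8, -0.5]
grip_width: 0.0002
grasp_force: 0.0
```

```bash
python3 - <<'E'
from h import *
im=cams.capture("scene")[:,:,::-1]; s=manip.observe(); p=s['tool_pos']
tip=p+np.array(s['tcp_rot'])[:,2]*.014
print(p,"tip px",proj("scene",tip),"cap top px",proj("scene",np.array([.511,.2163,.059])))
m=im[180:200,355:380].max(axis=2)<45
for r in range(5,20): x=np.nonzero(m[r])[0]; print(180+r,(x.min()+355,x.max()+355) if len(x) else None)
E
```

```text
[0.51073947 0.21592438 0.09233826] tip px [368.38329214 195.92536013] cap top px [367.30694561 201.46771831]
185 (np.int64(368), np.int64(379))
186 (np.int64(367), np.int64(379))
187 (np.int64(369), np.int64(379))
188 (np.int64(366), np.int64(374))
189 (np.int64(366), np.int64(373))
190 (np.int64(366), np.int64(373))
191 (np.int64(368), np.int64(373))
192 (np.int64(365), np.int64(373))
193 (np.int64(365), np.int64(373))
194 (np.int64(365), np.int64(372))
195 (np.int64(367), np.int64(372))
196 (np.int64(368), np.int64(372))
197 None
198 None
199 None
```

Emit:
{"fn": "play_rows", "kwargs": {"commands": [{"rx": 0, "ry": 0, "rz": 0, "tx": 0, "ty": 0, "tz": 1, "claw": 1}, {"rx": 0, "ry": 0, "rz": 0, "tx": 0, "ty": 0, "tz": 0, "claw": 1}, {"rx": 0, "ry": 0, "rz": 0, "tx": 0, "ty": 0, "tz": 0, "claw": 1}, {"rx": 0, "ry": 0, "rz": 0, "tx": 0, "ty": 0, "tz": 0, "claw": 1}, {"rx": 0, "ry": 0, "rz": 0, "tx": 0, "ty": 0, "tz": 0, "claw": 1}, {"rx": 0, "ry": 0, "rz": 0, "tx": 0, "ty": 0, "tz": 0, "claw": 1}, {"rx": 0, "ry": 0, "rz": 0, "tx": 0, "ty": 0, "tz": 0, "claw": 1}, {"rx": 0, "ry": 0, "rz": 0, "tx": 0, "ty": 0, "tz": 0, "claw": 1}, {"rx": 0, "ry": 0, "rz": 0, "tx": 0, "ty": 0, "tz": 0, "claw": 1}, {"rx": 0, "ry": 0, "rz": 0, "tx": 0, "ty": 0, "tz": 0, "claw": 1}, {"rx": 0, "ry": 0, "rz": 0, "tx": 0, "ty": 0, "tz": 0, "claw": 1}, {"rx": 0, "ry": 0, "rz": 0, "tx": 0, "ty": 0, "tz": 0, "claw": 1}, {"rx": 0, "ry": 0, "rz": 0, "tx": 0, "ty": 0, "tz": 0, "claw": 1}, {"rx": 0, "ry": 0, "rz": 0, "tx": 0, "ty": 0, "tz": 0, "claw": 1}, {"rx": 0, "ry": 0, "rz": 0, "tx": 0, "ty": 0, "tz": 0, "claw": 1}, {"rx": 0, "ry": 0, "rz": 0, "tx": 0, "ty": 0, "tz": 0, "claw": 1}, {"rx": 0, "ry": 0, "rz": 0, "tx": 0, "ty": 0, "tz": 0, "claw": 1}, {"rx": 0, "ry": 0, "rz": 0, "tx": 0, "ty": 0, "tz": 0, "claw": 1}, {"rx": 0, "ry": 0, "rz": 0, "tx": 0, "ty": 0, "tz": 0, "claw": 1}, {"rx": 0, "ry": 0, "rz": 0, "tx": 0, "ty": 0, "tz": 0, "claw": 1}]}}

```text
t: 7.45
tool_pos: [0.5107, 0.216, 0.0933]
tcp_rot: [[-0.386, 0.923, 0.0], [0.923, 0.386, 0.0], [0.0, 0.0, -1.0]]
contact_force: [0.4, -0.1, 0.1]
grip_width: 0.0004
grasp_force: 0.0
```

Emit:
{"fn": "play_rows", "kwargs": {"commands": [{"rx": 0, "ry": 0, "rz": 0, "tx": 0, "ty": 0, "tz": 0, "claw": 1}, {"rx": 0, "ry": 0, "rz": 0, "tx": 0, "ty": 0, "tz": 0, "claw": 1}, {"rx": 0, "ry": 0, "rz": 0, "tx": 0, "ty": 0, "tz": 0, "claw": 1}, {"rx": 0, "ry": 0, "rz": 0, "tx": 0, "ty": 0, "tz": 0, "claw": 1}, {"rx": 0, "ry": 0, "rz": 0, "tx": 0, "ty": 0, "tz": 0, "claw": 1}, {"rx": 0, "ry": 0, "rz": 0, "tx": 0, "ty": 0, "tz": 0, "claw": 1}, {"rx": 0, "ry": 0, "rz": 0, "tx": 0, "ty": 0, "tz": 20, "claw": 1}, {"rx": 0, "ry": 0, "rz": 0, "tx": 0, "ty": 0, "tz": 20, "claw": 1}, {"rx": 0, "ry": 0, "rz": 0, "tx": 0, "ty": 0, "tz": 20, "claw": 1}, {"rx": 0, "ry": 0, "rz": 0, "tx": 0, "ty": 0, "tz": 20, "claw": 1}, {"rx": 0, "ry": 0, "rz": 0, "tx": 0, "ty": 0, "tz": 20, "claw": 1}, {"rx": 0, "ry": 0, "rz": 0, "tx": 0, "ty": 0, "tz": 20, "claw": 1}, {"rx": 0, "ry": 0, "rz": 0, "tx": 0, "ty": 0, "tz": 0, "claw": 1}]}}

```text
t: 8.75
tool_pos: [0.5118, 0.2168, 0.216]
tcp_rot: [[-0.386, 0.923, 0.004], [0.923, 0.386, 0.001], [-0.0, 0.004, -1.0]]
contact_force: [-0.8, 0.4, -0.3]
grip_width: 0.0004
grasp_force: 0.0
```

Emit:
{"fn": "play_rows", "kwargs": {"commands": [{"rx": 0, "ry": 0, "rz": -0.03, "tx": 5, "ty": -23, "tz": 0, "claw": 1}, {"rx": 0, "ry": 0, "rz": -0.03, "tx": 5, "ty": -23, "tz": 0, "claw": 1}, {"rx": 0, "ry": 0, "rz": -0.03, "tx": 5, "ty": -23, "tz": 0, "claw": 1}, {"rx": 0, "ry": 0, "rz": -0.03, "tx": 5, "ty": -23, "tz": 0, "claw": 1}, {"rx": 0, "ry": 0, "rz": -0.03, "tx": 5, "ty": -23, "tz": 0, "claw": 1}, {"rx": 0, "ry": 0, "rz": -0.03, "tx": 5, "ty": -23, "tz": 0, "claw": 1}, {"rx": 0, "ry": 0, "rz": -0.03, "tx": 5, "ty": -23, "tz": 0, "claw": 1}, {"rx": 0, "ry": 0, "rz": -0.03, "tx": 5, "ty": -23, "tz": 0, "claw": 1}, {"rx": 0, "ry": 0, "rz": -0.03, "tx": 5, "ty": -23, "tz": 0, "claw": 1}, {"rx": 0, "ry": 0, "rz": -0.03, "tx": 5, "ty": -24, "tz": 0, "claw": 1}, {"rx": 0, "ry": 0, "rz": 0, "tx": 0, "ty": 0, "tz": 0, "claw": 1}, {"rx": 0, "ry": 0, "rz": 0, "tx": 0, "ty": 0, "tz": 0, "claw": 1}, {"rx": 0, "ry": 0, "rz": 0, "tx": 0, "ty": 0, "tz": 0, "claw": 1}]}}

```text
t: 10.05
tool_pos: [0.5607, -0.0142, 0.2134]
tcp_rot: [[-0.097, 0.995, 0.0], [0.995, 0.097, 0.001], [0.001, 0.0, -1.0]]
contact_force: [0.4, 0.8, 0.6]
grip_width: 0.0
grasp_force: 0.0
```

Emit:
{"fn": "play_rows", "kwargs": {"commands": [{"rx": 0, "ry": 0, "rz": 0, "tx": 0, "ty": -1, "tz": -10, "claw": 1}, {"rx": 0, "ry": 0, "rz": 0, "tx": 0, "ty": 0, "tz": -20, "claw": 1}, {"rx": 0, "ry": 0, "rz": 0, "tx": 0, "ty": 0, "tz": -20, "claw": 1}, {"rx": 0, "ry": 0, "rz": 0, "tx": 0, "ty": 0, "tz": -20, "claw": 1}, {"rx": 0, "ry": 0, "rz": 0, "tx": 0, "ty": 0, "tz": -20, "claw": 1}, {"rx": 0, "ry": 0, "rz": 0, "tx": 0, "ty": 0, "tz": -20, "claw": 1}, {"rx": 0, "ry": 0, "rz": 0, "tx": 0, "ty": 0, "tz": -15, "claw": 1}, {"rx": 0, "ry": 0, "rz": 0, "tx": 0, "ty": 0, "tz": -5, "claw": 1}, {"rx": 0, "ry": 0, "rz": 0, "tx": 0, "ty": 0, "tz": 0, "claw": 1}, {"rx": 0, "ry": 0, "rz": 0, "tx": 0, "ty": 0, "tz": 0, "claw": 1}, {"rx": 0, "ry": 0, "rz": 0, "tx": 0, "ty": 0, "tz": 0, "claw": 1}]}}

```text
t: 11.15
tool_pos: [0.5613, -0.0159, 0.0843]
tcp_rot: [[-0.096, 0.995, 0.002], [0.995, 0.096, -0.0], [-0.0, 0.002, -1.0]]
contact_force: [-0.4, -0.5, -0.2]
grip_width: -0.0002
grasp_force: 0.0
```

```bash
python3 - <<'E'
from h import *
im=cams.capture("scene")[:,:,::-1]; s=manip.observe(); p=s['tool_pos']
tip=p+np.array(s['tcp_rot'])[:,2]*.014
print(p,"tip px",proj("scene",tip),"cap top px",proj("scene",np.array([.561,-.0155,.048])))
cv2.imwrite("pics/pt2.png",np.clip(1.5*cv2.resize(im[140:240,220:350].astype(float),None,fx=5,fy=5),0,255).astype(np.uint8))
E
```

```text
[ 0.56128389 -0.0159574   0.08422001] tip px [285.39344461 194.33275599] cap top px [285.12740295 200.51915082]
```

View pics/pt2.png

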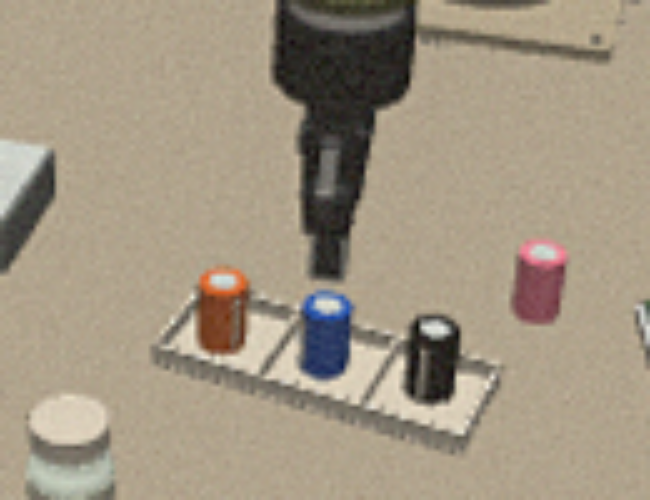

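The tip at crop (328,277) is directly above the blue spare's disc at (327,305), and the spares are all upright. I hold for 2.6 s, then lift.

Emit:
{"fn": "play_rows", "kwargs": {"commands": [{"rx": 0, "ry": 0, "rz": 0, "tx": 0, "ty": 0, "tz": -1, "claw": 1}, {"rx": 0, "ry": 0, "rz": 0, "tx": 0, "ty": 0, "tz": 0, "claw": 1}, {"rx": 0, "ry": 0, "rz": 0, "tx": 0, "ty": 0, "tz": 0, "claw": 1}, {"rx": 0, "ry": 0, "rz": 0, "tx": 0, "ty": 0, "tz": 0, "claw": 1}, {"rx": 0, "ry": 0, "rz": 0, "tx": 0, "ty": 0, "tz": 0, "claw": 1}, {"rx": 0, "ry": 0, "rz": 0, "tx": 0, "ty": 0, "tz": 0, "claw": 1}, {"rx": 0, "ry": 0, "rz": 0, "tx": 0, "ty": 0, "tz": 0, "claw": 1}, {"rx": 0, "ry": 0, "rz": 0, "tx": 0, "ty": 0, "tz": 0, "claw": 1}, {"rx": 0, "ry": 0, "rz": 0, "tx": 0, "ty": 0, "tz": 0, "claw": 1}, {"rx": 0, "ry": 0, "rz": 0, "tx": 0, "ty": 0, "tz": 0, "claw": 1}, {"rx": 0, "ry": 0, "rz": 0, "tx": 0, "ty": 0, "tz": 0, "claw": 1}, {"rx": 0, "ry": 0, "rz": 0, "tx": 0, "ty": 0, "tz": 0, "claw": 1}, {"rx": 0, "ry": 0, "rz": 0, "tx": 0, "ty": 0, "tz": 0, "claw": 1}, {"rx": 0, "ry": 0, "rz": 0, "tx": 0, "ty": 0, "tz": 0, "claw": 1}, {"rx": 0, "ry": 0, "rz": 0, "tx": 0, "ty": 0, "tz": 0, "claw": 1}, {"rx": 0, "ry": 0, "rz": 0, "tx": 0, "ty": 0, "tz": 0, "claw": 1}, {"rx": 0, "ry": 0, "rz": 0, "tx": 0, "ty": 0, "tz": 0, "claw": 1}, {"rx": 0, "ry": 0, "rz": 0, "tx": 0, "ty": 0, "tz": 0, "claw": 1}, {"rx": 0, "ry": 0, "rz": 0, "tx": 0, "ty": 0, "tz": 0, "claw": 1}, {"rx": 0, "ry": 0, "rz": 0, "tx": 0, "ty": 0, "tz": 0, "claw": 1}]}}

```text
t: 13.2
tool_pos: [0.5607, -0.016, 0.0823]
tcp_rot: [[-0.096, 0.995, 0.0], [0.995, 0.096, 0.0], [0.0, 0.0, -1.0]]
contact_force: [-0.7, 0.0, -0.1]
grip_width: -0.0001
grasp_force: 0.0
```

Emit:
{"fn": "play_rows", "kwargs": {"commands": [{"rx": 0, "ry": 0, "rz": 0, "tx": 0, "ty": 0, "tz": 0, "claw": 1}, {"rx": 0, "ry": 0, "rz": 0, "tx": 0, "ty": 0, "tz": 0, "claw": 1}, {"rx": 0, "ry": 0, "rz": 0, "tx": 0, "ty": 0, "tz": 0, "claw": 1}, {"rx": 0, "ry": 0, "rz": 0, "tx": 0, "ty": 0, "tz": 0, "claw": 1}, {"rx": 0, "ry": 0, "rz": 0, "tx": 0, "ty": 0, "tz": 0, "claw": 1}, {"rx": 0, "ry": 0, "rz": 0, "tx": 0, "ty": 0, "tz": 0, "claw": 1}, {"rx": 0, "ry": 0, "rz": 0, "tx": 0, "ty": 0, "tz": 20, "claw": 1}, {"rx": 0, "ry": 0, "rz": 0, "tx": 0, "ty": 0, "tz": 20, "claw": 1}, {"rx": 0, "ry": 0, "rz": 0, "tx": 0, "ty": 0, "tz": 20, "claw": 1}, {"rx": 0, "ry": 0, "rz": 0, "tx": 0, "ty": 0, "tz": 20, "claw": 1}, {"rx": 0, "ry": 0, "rz": 0, "tx": 0, "ty": 0, "tz": 20, "claw": 1}, {"rx": 0, "ry": 0, "rz": 0, "tx": 0, "ty": 0, "tz": 20, "claw": 1}, {"rx": 0, "ry": 0, "rz": 0, "tx": 0, "ty": 0, "tz": 0, "claw": 1}]}}

```text
t: 14.5
tool_pos: [0.562, -0.0157, 0.2051]
tcp_rot: [[-0.096, 0.995, 0.004], [0.995, 0.096, -0.0], [-0.001, 0.004, -1.0]]
contact_force: [-0.2, -0.5, 0.8]
grip_width: -0.0
grasp_force: 0.0
```

Emit:
{"fn": "play_rows", "kwargs": {"commands": [{"rx": 0, "ry": 0, "rz": -0.04, "tx": -8, "ty": -25, "tz": 0, "claw": 1}, {"rx": 0, "ry": 0, "rz": -0.04, "tx": -8, "ty": -25, "tz": 0, "claw": 1}, {"rx": 0, "ry": 0, "rz": -0.04, "tx": -8, "ty": -25, "tz": 0, "claw": 1}, {"rx": 0, "ry": 0, "rz": -0.04, "tx": -8, "ty": -25, "tz": 0, "claw": 1}, {"rx": 0, "ry": 0, "rz": -0.04, "tx": -8, "ty": -25, "tz": 0, "claw": 1}, {"rx": 0, "ry": 0, "rz": -0.04, "tx": -8, "ty": -25, "tz": 0, "claw": 1}, {"rx": 0, "ry": 0, "rz": -0.04, "tx": -8, "ty": -25, "tz": 0, "claw": 1}, {"rx": 0, "ry": 0, "rz": -0.04, "tx": -8, "ty": -25, "tz": 0, "claw": 1}, {"rx": 0, "ry": 0, "rz": -0.04, "tx": -8, "ty": -25, "tz": 0, "claw": 1}, {"rx": 0, "ry": 0, "rz": -0.04, "tx": -8, "ty": -25, "tz": 0, "claw": 1}, {"rx": 0, "ry": 0, "rz": -0.04, "tx": -6, "ty": -30, "tz": 0, "claw": 1}, {"rx": 0, "ry": 0, "rz": 0, "tx": 0, "ty": 0, "tz": 0, "claw": 1}, {"rx": 0, "ry": 0, "rz": 0, "tx": 0, "ty": 0, "tz": 0, "claw": 1}, {"rx": 0, "ry": 0, "rz": 0, "tx": 0, "ty": 0, "tz": 0, "claw": 1}]}}

```text
t: 15.9
tool_pos: [0.475, -0.2957, 0.2022]
tcp_rot: [[0.337, 0.942, 0.0], [0.942, -0.337, 0.001], [0.001, 0.0, -1.0]]
contact_force: [-0.4, -0.0, -0.1]
grip_width: 0.0001
grasp_force: 0.0
```

Emit:
{"fn": "play_rows", "kwargs": {"commands": [{"rx": 0, "ry": 0, "rz": 0, "tx": 0, "ty": 0, "tz": -10, "claw": 1}, {"rx": 0, "ry": 0, "rz": 0, "tx": 0, "ty": 0, "tz": -20, "claw": 1}, {"rx": 0, "ry": 0, "rz": 0, "tx": 0, "ty": 0, "tz": -20, "claw": 1}, {"rx": 0, "ry": 0, "rz": 0, "tx": 0, "ty": 0, "tz": -20, "claw": 1}, {"rx": 0, "ry": 0, "rz": 0, "tx": 0, "ty": 0, "tz": -20, "claw": 1}, {"rx": 0, "ry": 0, "rz": 0, "tx": 0, "ty": 0, "tz": -15, "claw": 1}, {"rx": 0, "ry": 0, "rz": 0, "tx": 0, "ty": 0, "tz": -10, "claw": 1}, {"rx": 0, "ry": 0, "rz": 0, "tx": 0, "ty": 0, "tz": -4, "claw": 1}, {"rx": 0, "ry": 0, "rz": 0, "tx": 0, "ty": 0, "tz": 0, "claw": 1}, {"rx": 0, "ry": 0, "rz": 0, "tx": 0, "ty": 0, "tz": 0, "claw": 1}, {"rx": 0, "ry": 0, "rz": 0, "tx": 0, "ty": 0, "tz": 0, "claw": 1}]}}

```text
t: 17.0
tool_pos: [0.4752, -0.2962, 0.0842]
tcp_rot: [[0.337, 0.941, 0.001], [0.941, -0.337, -0.001], [-0.0, 0.001, -1.0]]
contact_force: [0.2, -0.3, -0.5]
grip_width: -0.0001
grasp_force: 0.0
```

```bash
python3 - <<'E'
from h import *
im=cams.capture("scene")[:,:,::-1]; s=manip.observe(); p=s['tool_pos']
tip=p+np.array(s['tcp_rot'])[:,2]*.014
print(s['t'],p,"tip px",proj("scene",tip),"button top px",proj("scene",np.array([.4745,-.296,.062])))
cv2.imwrite("pics/bt.png",np.clip(1.5*cv2.resize(im[120:210,150:270].astype(float),None,fx=5,fy=5),0,255).astype(np.uint8))
E
```

```text
17.05 [ 0.47509105 -0.29618994  0.08405883] tip px [206.39434252 165.40717073] button top px [206.66583127 167.46735329]
```

View pics/bt.png

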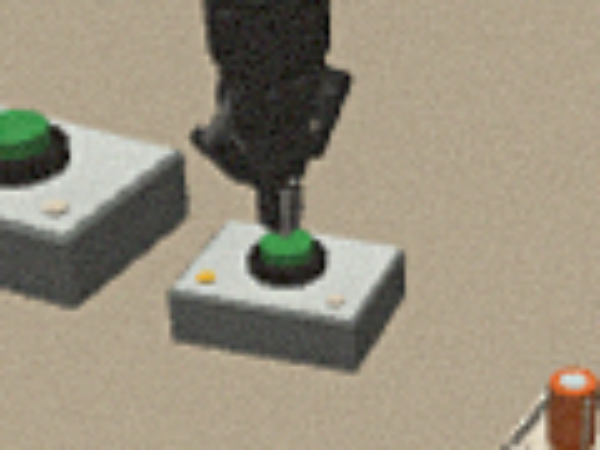

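The closed fingertips at crop (280,230) are above the small button's green cap at (287,240). I press slowly.

Emit:
{"fn": "play_rows", "kwargs": {"commands": [{"rx": 0, "ry": 0, "rz": 0, "tx": 0, "ty": 0, "tz": -2, "claw": 1}, {"rx": 0, "ry": 0, "rz": 0, "tx": 0, "ty": 0, "tz": -2, "claw": 1}, {"rx": 0, "ry": 0, "rz": 0, "tx": 0, "ty": 0, "tz": -2, "claw": 1}, {"rx": 0, "ry": 0, "rz": 0, "tx": 0, "ty": 0, "tz": -2, "claw": 1}, {"rx": 0, "ry": 0, "rz": 0, "tx": 0, "ty": 0, "tz": -1, "claw": 1}, {"rx": 0, "ry": 0, "rz": 0, "tx": 0, "ty": 0, "tz": -1, "claw": 1}, {"rx": 0, "ry": 0, "rz": 0, "tx": 0, "ty": 0, "tz": -1, "claw": 1}, {"rx": 0, "ry": 0, "rz": 0, "tx": 0, "ty": 0, "tz": -1, "claw": 1}, {"rx": 0, "ry": 0, "rz": 0, "tx": 0, "ty": 0, "tz": -1, "claw": 1}, {"rx": 0, "ry": 0, "rz": 0, "tx": 0, "ty": 0, "tz": 0, "claw": 1}, {"rx": 0, "ry": 0, "rz": 0, "tx": 0, "ty": 0, "tz": 0, "claw": 1}]}}

```text
t: 18.15
tool_pos: [0.4747, -0.296, 0.0704]
tcp_rot: [[0.337, 0.941, 0.0], [0.941, -0.337, -0.0], [-0.0, 0.0, -1.0]]
contact_force: [-2.0, 1.4, 4.7]
grip_width: 0.0002
grasp_force: 2.3
```

Emit:
{"fn": "play_rows", "kwargs": {"commands": [{"rx": 0, "ry": 0, "rz": 0, "tx": 0, "ty": 0, "tz": -1, "claw": 1}, {"rx": 0, "ry": 0, "rz": 0, "tx": 0, "ty": 0, "tz": 0, "claw": 1}, {"rx": 0, "ry": 0, "rz": 0, "tx": 0, "ty": 0, "tz": 0, "claw": 1}]}}

```text
t: 18.45
tool_pos: [0.4748, -0.296, 0.07]
tcp_rot: [[0.337, 0.941, 0.0], [0.941, -0.337, -0.0], [-0.0, 0.0, -1.0]]
contact_force: [-4.9, 1.8, 11.1]
grip_width: 0.0001
grasp_force: 5.8
```

Emit:
{"fn": "play_rows", "kwargs": {"commands": [{"rx": 0, "ry": 0, "rz": 0, "tx": 0, "ty": 0, "tz": -1, "claw": 1}, {"rx": 0, "ry": 0, "rz": 0, "tx": 0, "ty": 0, "tz": 0, "claw": 1}, {"rx": 0, "ry": 0, "rz": 0, "tx": 0, "ty": 0, "tz": 0, "claw": 1}]}}

```text
t: 18.75
tool_pos: [0.4749, -0.296, 0.0699]
tcp_rot: [[0.337, 0.941, 0.0], [0.941, -0.337, -0.001], [-0.001, 0.0, -1.0]]
contact_force: [-7.3, 4.1, 19.7]
grip_width: 0.0006
grasp_force: 10.2
```

The button is on its hard stop: the force rises to 20 N with the TCP stuck at 70 mm. Now I lift clear.

Emit:
{"fn": "play_rows", "kwargs": {"commands": [{"rx": 0, "ry": 0, "rz": 0, "tx": 0, "ty": 0, "tz": 4, "claw": 1}, {"rx": 0, "ry": 0, "rz": 0, "tx": 0, "ty": 0, "tz": 6, "claw": 1}, {"rx": 0, "ry": 0, "rz": 0, "tx": 0, "ty": 0, "tz": 15, "claw": 1}, {"rx": 0, "ry": 0, "rz": 0, "tx": 0, "ty": 0, "tz": 20, "claw": 1}, {"rx": 0, "ry": 0, "rz": 0, "tx": 0, "ty": 0, "tz": 20, "claw": 1}, {"rx": 0, "ry": 0, "rz": 0, "tx": 0, "ty": 0, "tz": 20, "claw": 1}, {"rx": 0, "ry": 0, "rz": 0, "tx": 0, "ty": 0, "tz": 20, "claw": 1}, {"rx": 0, "ry": 0, "rz": 0, "tx": 0, "ty": 0, "tz": 20, "claw": 1}, {"rx": 0, "ry": 0, "rz": 0, "tx": 0, "ty": 0, "tz": 15, "claw": 1}, {"rx": 0, "ry": 0, "rz": 0, "tx": 0, "ty": 0, "tz": 0, "claw": 1}, {"rx": 0, "ry": 0, "rz": 0, "tx": 0, "ty": 0, "tz": 0, "claw": 1}, {"rx": 0, "ry": 0, "rz": 0, "tx": 0, "ty": 0, "tz": 0, "claw": 1}, {"rx": 0, "ry": 0, "rz": 0, "tx": 0, "ty": 0, "tz": 0, "claw": 1}]}}

```text
t: 20.05
tool_pos: [0.4743, -0.2958, 0.2073]
tcp_rot: [[0.337, 0.941, -0.001], [0.941, -0.337, 0.001], [0.0, -0.002, -1.0]]
contact_force: [-0.1, 0.5, 0.2]
grip_width: 0.0003
grasp_force: 0.0
```

```bash
python3 - <<'E'
from h import *
im=cams.capture("scene")[:,:,::-1]; s=manip.observe(); print(s['t'],s['tool_pos'],s['contact_force'])
cv2.imwrite("pics/end.png",im)
E
```

```text
20.1 [ 0.47439156 -0.29574595  0.20748199] [ 0.13728782 -0.20326214 -0.50114743]
```

View pics/end.png

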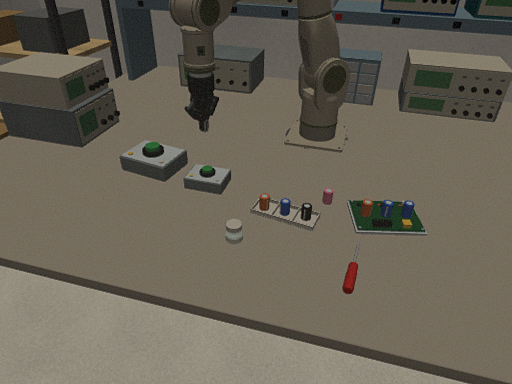

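The button at (207,172) is up again, the gripper is clear above it at (203,125), and everything else is where it started. I hand the job in.

```bash
python3 -c "
from plant import order
print(order.job_done())"
```

```text
the job is handed in; nothing more can be done
None
```

I pointed for over two seconds at the fitted orange capacitor and then at the blue spare, pressed the small green button to its stop, let it come up and moved clear; the job was handed in at about 20 s, and no verdict was shown.

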